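Index the spice carousel and load the missing jar

ROBOT

A 7-joint arm with a two-finger parallel gripper is mounted at the origin on a cart in front of the work surface, level with it; the furniture and walls round the work are solid. World frame = base frame: x ahead of the robot, y to its left, z up, the work surface at z = 0. Lengths are in mm, angles in rad, forces in N, time in s.
With the tool pointing down it reaches from about 400 to 900 mm from the base axis. Payload 5.6 kg.
Tool frame: the origin (TCP) lies midway between the tips of the shut fingers; the grasp point (between the pads) lies 19 mm behind it; z points along the fingers, y is the line along which they close (so a half turn about z gives the same grasp; the last joint's range is limited). The gripper opens to 92 mm and grips with 3 to 60 N. Pads are 20 mm wide; open, the fingers measure 128 mm over their backs; the gripper's body (75 mm by 189 mm) begins 69 mm behind the grasp point.
Start: joints at [1.105, 0.468, -0.012, 1.603, 0.006, 1.071, -0.056], TCP at [266.666, -592.789, 214.592] pointing down, gripper open.
Joint ranges: [-2.53, 2.53], [-0.31, 2.02], [-1.57, 1.55], [0.28, 2.44], [-1.29, 4.43], [0.15, 1.84], [-2.92, 2.92]. Speed limits (rad/s): [2.57, 2.57, 3.14, 3.14, 3.14, 3.14, 3.14].

INTERFACE

Orientations are given as a rotation vector (axis times angle).
In Python, from cell import robot, grip, kin, viewer gives the robot as it stands. Calls block until the motion is done:
- robot.movep(position, orientation): joint-space move of the TCP to a pose.
- robot.servo_line(position, feed=150, rotation=None): straight line of the TCP; rotation=None keeps the orientation; feed is the mean speed in mm/s.
- robot.goto_joints(angles): joint-space move.
- grip(opening, newtons=None): opening from 0.0 (shut) to 1.0 (fully open); newtons is the grip in N (None keeps the last); returns when the fingers have stopped.
- robot.hold(seconds).
- kin.ik(position, orientation): joint angles nearest the present ones, or None.
- robot.observe(): the state.
- viewer.read_camera(name): name is "scene" or "top" or "wrist"; returns the picture (420x560x3 uint8, red, green, blue); there is no depth.
- viewer.camera_info(name): a dict with "camera_matrix" (3x3 intrinsics, pixels), "R" (3x3) and "t" (3): a world point X has camera coordinates R X + t. Camera axes: x right, y down, z forward; pixel columns grow to the right and rows downward; lengths in mm; the calibration is good to about 2 mm. A picture is of the moment at which its call begins: read the wrist's pose just before it. camera_info takes no time and is no camera call; for the wrist camera it gives the pose at the moment of the call.
A pose or a line that the arm cannot do raises robot.IKError and nothing moves.
- robot.job_done(): hands the job in; it is judged then, once.
Trained networks look in the newest picture that a camera, given by its name, has taken for a name from the list of things; names that differ only in an ending like _2 or _b are one class to them, and where a whole thing is asked for, a point or a joint stands for the part that bears it (a point fixed in the world has none). Each returns a list of dicts, best first, with "confidence" (0 to 1); they miss things now and then, are a little off and sometimes report something else, mostly with a low value. They report only what shows in the picture. A call takes as long as a camera call. They do not tell look-alikes from the thing itself.
- viewer.silhouettes(name, camera): "mask" (420x560 bool, what is visible of it).
- viewer.pinpoint(name, camera): "at" ([x, y, z] in mm, in the coordinates of the camera as it stood for that picture, good to about 4 mm: a listed point, or the origin of a listed thing).
The state is a dict: "t": time; "joints": joint angles; "joint_velocities": joint speeds; "joint_torque": joint torques, N m; "tcp_pos": TCP position; "tcp_rot": TCP orientation; "contact_force": force on the tool from outside, world axes, zero at the start; "wrist_torque": the same for the moment, N m; "grip_width": opening from 0.0 (shut) to 1.0 (fully open); "grip_force": force on a finger pad.
Only numpy, scipy, OpenCV 4.12 (cv2) and the standard library are available. Lean on these libraries where they do the work, as an engineer would, in place of code of your own. Each camera call takes 0.05 s, during which the arm holds its last target. There are 200 camera calls.

TASK

Turn the spice carousel anticlockwise (seen from above) by pushing its upright handle until the red line on its tab meets the red index line and the tab comes up against the black rubber stop there, and there press it firmly home against the stop for about half a second: a push of roughly 12 N on the handle, and never more than 18 N on any part of the carousel. Then lower the red-capped spice jar from the worktop upright into the empty pocket, holding it until it stands on the pocket's floor, and let go with the carousel still home at the index line. Keep the other jars upright in their pockets and leave the mug and the tin where they are.

Things in the scene. Friction and masses are not known exactly. Their poses are not given: they have to be found in the camera images.
- platter_axis (a point): The turning axis of the carousel, a light wooden round platter (270 mm across, 14 mm thick, top at z = 32 mm) that turns freely both ways about the vertical and stays where it is left (light drag, about 1.3 N at the handle). Four wooden ring pockets (inside 52 mm, 14 mm high, 3 mm walls, centres 75 mm from the axis, 90 degrees apart) stand on it; three hold loose spice jars up to 98 mm tall. This point is on the axis at half the platter's thickness.
- handle_peg (a point): The handle: an upright steel peg, 16 mm thick, 120 mm from the axis, rising from the platter's top to a small dark knob (22 mm) whose top is at z = 124 mm; the steel part ends at z = 110 mm. This point is on the peg's centre line at z = 83 mm. It lies on the same radius as the tab. The empty pocket is 45 degrees clockwise of it. Push it with the side of shut fingers: a grip squeezes it too hard.
- platter_mark (a point): A steel tab with a red line on top that sticks out of the platter's rim on the handle's radius, 18 mm wide, 12 mm thick. This point is on the tab's middle line, 150 mm from the axis.
- index_mark (a point): Where the point platter_mark is when the tab just touches the rubber stop, if the stop's bracket (which carries the red index line) is at the middle of its slot, 150 mm from the axis. The bracket is clamped up to 8 mm before or after its middle, so the tab meets the stop up to 8 mm before or after this point. The tab comes to it turning anticlockwise from above, from 50 to 90 degrees away.
- carousel_base: The fixed dark steel base with the stop; origin under its foot's centre, x axis towards the slot's middle place of the index line. The stop, anticlockwise of the line, is a black rubber buffer (18 mm across, 150 mm from the axis, centre z = 25 mm) on a short stiff spring in a bracket (top z = 45 mm) clamped up to 8 mm off, so it must be felt. 12 N on the handle puts about 8 N on the stop.
- empty_pocket (a point): The empty ring pocket, centre of its floor (z = 32 mm); moves with the platter.
- red_jar_mid (a point): The spice jar with the red cap, 41 mm across, 101 mm high, 0.11 kg, loose and upright on the worktop to the right of the carousel; this point is on its axis, 50 mm above its underside. Grasp round the body or cap.
- spice_yellow_mid (a point): Spice jar with yellow cap, loose in a pocket of the carousel, 43 mm across, 93 mm high; point on its axis half-way up. Keep upright.
- spice_orange_mid (a point): Spice jar with orange cap, loose in a pocket of the carousel, 43 mm across, 97 mm high; point on its axis half-way up. Keep upright.
- spice_black_1_mid (a point): Spice jar with black cap, loose in a pocket of the carousel, 43 mm across, 87 mm high; point on its axis half-way up. Keep upright.
- mug_mid (a point): White dotted tea mug (86 mm across, 102 mm high) on the left; half-way up. Leave alone.
- tin_mid (a point): Flat tuna tin (86 mm across, 40 mm high) on the right; half-way up. Leave alone.
- platter: The platter itself; origin on the axis at its underside (z = 18 mm), x axis towards the handle and the tab.
- red_jar: The red-capped jar; origin at the centre of its underside.
Things that resemble listed ones, but are neither listed nor needed, are in the scene too. Leave any green look-alike of the red_jar alone.

How it is judged:
By the outcome, as a careful person would: the job done as asked, in the order asked, and still so for the second after the job is handed in, with the robot touching nothing.
It also fails if it takes over 72 s, if anything falls off the work surface, if the arm or the gripper's body presses on something with over 40 N, if the wrist force passes 120 N, or if a joint passes its speed limit or range.

## Working session

There is one attempt and no reset: what is moved stays moved. The work goes in short steps, each a Python script; the robot and the scene stay as the last script left them, time stands still between calls to the robot, and variables do not carry over. Pictures are saved under pics/ and viewed, at most 10 in all, crops included, and the job is handed in when it is done.

```bash
ls; mkdir -p pics; cat > h.py <<'E'
import numpy as np, cv2
from cell import robot, grip, kin, viewer
def toworld(cam,p):
    c=viewer.camera_info(cam); return np.array(c["R"]).T@(np.array(p)-np.array(c["t"]))
def pin(name,cam,n=2):
    return [(round(d["confidence"],2),toworld(cam,d["at"]).round(1).tolist()) for d in viewer.pinpoint(name,cam)[:n]]
def save(cam,fn):
    im=viewer.read_camera(cam); cv2.imwrite("pics/"+fn,cv2.cvtColor(np.asarray(im),cv2.COLOR_RGB2BGR)); return im
E
python3 - <<'E'
from h import *
for cam in ("top","scene"):
    save(cam,cam+"0.png"); print(cam)
    for n in ["platter_axis","handle_peg","platter_mark","index_mark","carousel_base","empty_pocket","red_jar_mid","spice_yellow_mid","spice_orange_mid","spice_black_1_mid","mug_mid","tin_mid"]:
        print(n,pin(n,cam))
o=robot.observe(); print(o["t"],o["tcp_rot"],o["contact_force"],o["grip_width"])
E
cd pics; python3 -c "
import cv2,numpy as np
a=cv2.imread('top0.png');cv2.imwrite('top0b.png',cv2.resize(a,(800,600)))"
```

```text
pics
top
platter_axis [(0.92, [552.5, 3.3, 27.8]), (0.39, [533.9, 76.9, 34.7])]
handle_peg [(0.8, [448.6, 69.6, 84.6])]
platter_mark [(0.9, [417.9, 82.3, 25.7])]
index_mark [(0.8, [429.2, -87.0, 27.4])]
carousel_base []
empty_pocket [(0.96, [536.0, 81.4, 34.9])]
red_jar_mid [(0.65, [369.4, -497.8, 53.4]), (0.51, [467.8, -322.8, 52.6])]
spice_yellow_mid [(0.62, [478.2, -9.8, 83.5])]
spice_orange_mid [(0.73, [564.1, -71.0, 81.3])]
spice_black_1_mid [(0.73, [621.6, 25.6, 76.2]), (0.45, [533.7, 80.0, 35.6])]
mug_mid [(0.59, [403.3, 424.1, 50.6])]
tin_mid [(0.9, [671.6, -304.1, 21.9])]
scene
platter_axis [(0.92, [552.2, 0.5, 27.0]), (0.7, [470.6, -318.9, 1.2])]
handle_peg [(0.91, [450.2, 67.3, 84.5])]
platter_mark [(0.84, [425.2, 82.9, 26.4])]
index_mark [(0.76, [431.7, -92.3, 28.2])]
carousel_base []
empty_pocket [(0.72, [534.3, 79.8, 32.3])]
red_jar_mid [(0.9, [370.5, -500.8, 47.5]), (0.7, [472.8, -327.6, 53.1])]
spice_yellow_mid [(0.86, [474.7, -9.9, 80.6]), (0.17, [566.9, -65.6, 82.1])]
spice_orange_mid [(0.56, [568.5, -70.5, 82.9])]
spice_black_1_mid [(0.92, [624.9, 22.2, 77.4])]
mug_mid [(0.57, [404.9, 420.3, 51.5])]
tin_mid [(0.81, [678.2, -306.4, 22.4]), (0.25, [431.6, -92.6, 26.5])]
1.3 [ 3.07167416e+00  6.58989795e-01 -8.88253544e-05] [-0.72046691 -0.2280518   0.22750979] 1.0001270784940335
```

View pics/top0b.png

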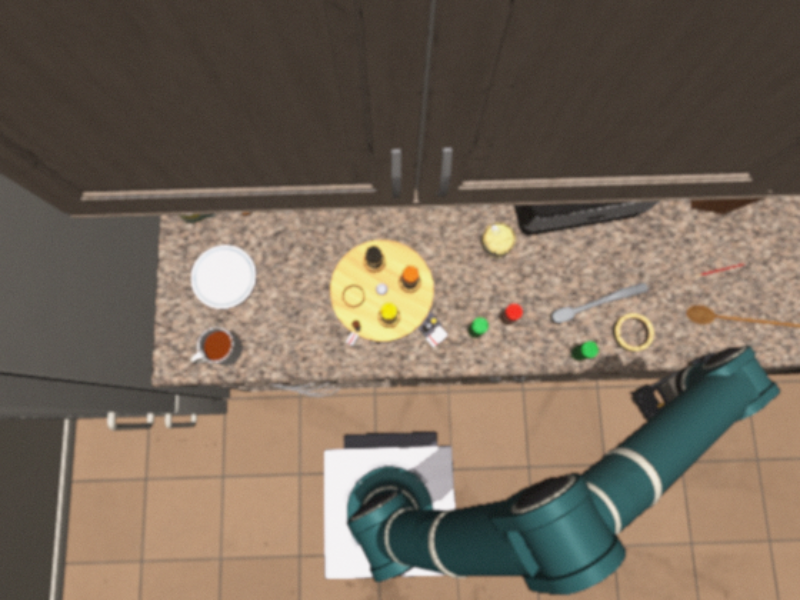

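View pics/scene0.png

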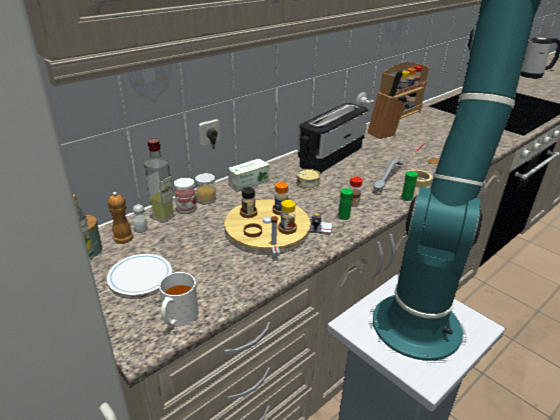

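The top view shows the handle at about (356,327), the index bracket at (433,330), the empty pocket at (353,296), the red cap at (513,313), and green look-alikes at (480,326) and (589,350). The handle has about 70° to turn. Next I check the jar by colour, then check IK and move to the pre-push pose.

```bash
cat >> h.py <<'E'
from scipy.spatial.transform import Rotation as Rn
AX=np.array([552.4,2.0]); RH=120.
def tan(a): return np.array([-np.sin(a),np.cos(a)])
def rad(a): return np.array([np.cos(a),np.sin(a)])
def down(x):   # tool down, tool x axis along 2-vector x
    x=np.array([x[0],x[1],0.])/np.hypot(*x[:2]); z=np.array([0,0,-1.])
    return Rn.from_matrix(np.c_[x,np.cross(z,x),z]).as_rotvec()
def onplane(cam,uv,z):
    c=viewer.camera_info(cam);R=np.array(c["R"]);t=np.array(c["t"])
    d=R.T@np.linalg.inv(c["camera_matrix"])@np.array([uv[0],uv[1],1.]); o=-R.T@t
    return o+d*(z-o[2])/d[2]
def blobs(cam,im,kind,z,amin=12):
    hsv=cv2.cvtColor(np.asarray(im),cv2.COLOR_RGB2HSV); H,S,V=hsv[...,0],hsv[...,1],hsv[...,2]
    m=((S>190)&(V>90)&(((H<6)|(H>175)) if kind=="red" else ((H>50)&(H<75)))).astype(np.uint8)
    n,_,st,ce=cv2.connectedComponentsWithStats(m)
    return [(int(st[i,4]),ce[i].round(1).tolist(),onplane(cam,ce[i],z).round(1).tolist()) for i in range(1,n) if st[i,4]>amin]
E
python3 - <<'E'
from h import *
im=cv2.cvtColor(cv2.imread("pics/top0.png"),cv2.COLOR_BGR2RGB)
print("red",blobs("top",im,"red",101)); print("green",blobs("top",im,"green",101))
h=np.array([449.5,68.5]); a0=np.arctan2(*(h-AX)[::-1]); print(np.degrees(a0)%360)
sol={}
for s in (1,-1):
    for da in (0,35,73):
        a=a0+np.radians(da); p=AX+RH*rad(a)-tan(a)*(35 if da==0 else 18)
        for z in (180,60):
            q=kin.ik([*p,z],down(s*tan(a))); print(s,da,z,None if q is None else np.round(q,2))
E
```

```text
red [(87, [359.2, 218.3], [466.5, -319.7, 101.0])]
green []
147.12709103493012
1 0 180 [ 0.73  0.61 -1.31  1.99  0.67  1.08  1.69]
1 0 60 [ 0.69  0.96 -1.33  2.07  1.1   1.11  1.38]
1 35 180 [ 0.97  0.46 -1.29  2.09  0.54  0.99  2.57]
1 35 60 [ 0.9   0.88 -1.33  2.18  1.07  1.03  2.13]
1 73 180 [ 0.24  0.19 -0.2   2.09  0.05  0.86 -2.43]
1 73 60 [ 0.11  0.39 -0.06  2.18  0.04  0.57 -2.42]
-1 0 180 [ 0.36  0.33 -0.74  2.    0.28  0.91 -1.1 ]
-1 0 60 [ 0.25  0.52 -0.63  2.09  0.48  0.68 -1.28]
-1 35 180 [ 0.5   0.21 -0.68  2.11  0.18  0.87 -0.24]
-1 35 60 [ 0.38  0.43 -0.57  2.2   0.41  0.61 -0.46]
-1 73 180 [ 0.64  0.25 -0.65  2.07  0.2   0.88  0.58]
-1 73 60 [ 0.55  0.47 -0.58  2.15  0.43  0.63  0.37]
```

```bash
python3 - <<'E'
from h import *
a0=np.radians(147.1); p=AX+RH*rad(a0)-tan(a0)*38
grip(0.0,20)
print(robot.observe()["t"])
robot.movep([*p,200],down(-tan(a0))); o=robot.observe(); print(o["t"],o["tcp_pos"],o["contact_force"])
save("wrist","w1.png")
for n in ["handle_peg","platter_axis","empty_pocket","platter_mark"]: print(n,pin(n,"wrist"))
robot.servo_line([*p,60],feed=150); o=robot.observe(); print(o["t"],o["tcp_pos"],o["contact_force"],o["grip_width"])
E
```

```text
2.65
5.2083 [472.66285875  98.13180179 199.91182052] [ 0.48868263  0.24219025 -0.62744922]
handle_peg [(0.65, [449.0, 68.6, 82.7])]
platter_axis [(0.87, [551.7, 7.2, 23.0])]
empty_pocket [(0.88, [534.3, 80.4, 36.0])]
platter_mark [(0.74, [423.5, 85.2, 24.2])]
6.5417 [472.85998699  99.35376324  60.67427803] [-0.33589307 -0.50705693 -0.39369006] 0.004189333292860105
```

View pics/w1.png

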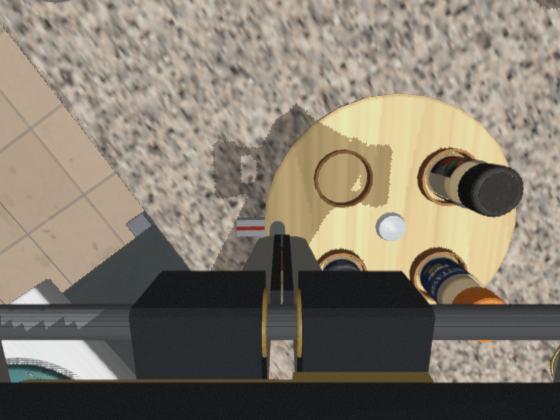

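The view shows the knob at (278,228), the tab at (250,228) and the empty pocket at (343,178). The wrist pinpoint of the handle agrees with the fixed cameras, and the fitted axis is about (552,5.5). Next is the coarse arc push.

```bash
cat >> h.py <<'E'
AX=np.array([552.2,5.5]); OFF=20.; Z=60.
def goto(adeg,extra=0.,feed=60):   # finger centre behind handle standing at angle adeg
    a=np.radians(adeg); p=AX+RH*rad(a)-tan(a)*(OFF-extra)
    robot.servo_line([*p,Z],feed=feed,rotation=down(-tan(a)))
def ft(bias,n=3,dt=0.02):
    F=[]
    for _ in range(n):
        robot.hold(dt); o=robot.observe(); F.append(o["contact_force"])
    return np.mean(F,0)-bias,o
def push(F,adeg): return float(-F[:2]@tan(np.radians(adeg)))
E
python3 - <<'E'
from h import *
bias,o=ft(np.zeros(3),8); print("bias",bias.round(2),o["t"])
np.save("bias.npy",bias)
a=148.7
goto(a,-8,60); F,o=ft(bias); print("near",push(F,a),F.round(2),o["t"])
goto(a,0,30); F,o=ft(bias); print("touch",push(F,a),F.round(2),o["t"])
while a<203:
    a+=5.5; goto(a,0,70); o=robot.observe(); F=o["contact_force"]-bias
    print(round(a,1),round(push(F,a),2),F.round(1),round(o["t"],2))
    if push(F,a)>5: break
for i in range(4):
    a+=0.3; goto(a,0,20); o=robot.observe(); F=o["contact_force"]-bias; print(round(a,1),round(push(F,a),2),round(o["t"],3))
np.save("a.npy",a)
for n in ["handle_peg","empty_pocket","platter_mark","index_mark"]:
  viewer.read_camera("top"); print(n,pin(n,"top",1))
E
```

```text
bias [ 0.23 -0.1   0.18] 6.675
near 0.41966591287700666 [-0.14  0.57 -0.11] 7.0583
touch -0.4780821190450589 [-0.26 -0.4  -0.18] 7.525
154.2 -0.01 [-0.4  0.2 -0. ] 7.84
159.7 0.46 [-0.5  0.7 -0.3] 8.16
165.2 0.27 [-0.6  0.4 -0.3] 8.47
170.7 -0.32 [ 0.1 -0.3  0.2] 8.79
176.2 0.43 [ 0.1  0.4 -0.3] 9.11
181.7 -0.11 [-0.1 -0.1 -0.1] 9.43
187.2 1.01 [-0.5  1.  -0.3] 9.74
192.7 0.1 [-0.4  0.  -0.9] 10.06
198.2 -0.07 [-1.  -0.4 -0.2] 10.38
203.7 1.11 [-0.5  1.   0.7] 10.69
204.0 -0.42 10.942
204.3 0.51 11.192
204.6 0.77 11.442
204.9 0.35 11.692
handle_peg [(0.3, [617.7, -21.2, 80.5])]
empty_pocket [(0.89, [480.1, 26.7, 34.5])]
platter_mark []
index_mark []
```

```bash
python3 - <<'E'
from h import *
bias=np.load("bias.npy"); a=float(np.load("a.npy")); log=[]
ok=False
while a<226:
    a+=0.25; goto(a,0,20); o=robot.observe(); f=push(o["contact_force"]-bias,a); log.append((round(a,2),round(f,1)))
    if f>2.2:
        F,o=ft(bias,4,0.02); f=push(F,a); log.append((round(a,2),round(f,1),"m"))
        if f>2.6: ok=True; break
print(log[-14:],o["t"],ok); np.save("a.npy",a)
if ok:
    ex=0.; prev=f; step=0.2
    while f<11.2 and ex<8:
        ex+=step; goto(a,ex,10); F,o=ft(bias,4,0.02); prev,f=f,push(F,a)
        print(round(ex,2),round(f,2),F.round(1),round(o["t"],2))
        k=max((f-prev)/step,1.5); step=float(np.clip((12-f)/k,0.05,0.35)) if f>4 else 0.2
    t0=o["t"]
    if f>10:
        while o["t"]-t0<0.7:
            F,o=ft(bias,5,0.02); f=push(F,a); print("hold",round(f,2),F.round(1),round(o["t"],2))
            if f>13.3: ex-=0.1; goto(a,ex,10)
            elif f<10.8: ex+=0.1; goto(a,ex,10)
    np.save("ex.npy",ex); print(robot.observe()["tcp_pos"])
E
```

```text
[(217.65, 1.0), (217.9, 1.2), (218.15, 1.3), (218.4, 1.2), (218.65, 0.9), (218.9, 1.4), (219.15, 0.9), (219.4, 0.8), (219.65, 0.6), (219.9, 0.8), (220.15, 0.6), (220.4, 1.6), (220.65, 3.2), (220.65, 4.0, 'm')] 27.9083 True
0.2 5.0 [-2.7  4.3  0.7] 28.23
0.55 6.26 [-3.4  5.3  1. ] 28.54
0.9 6.52 [-3.3  5.8  1.7] 28.86
1.25 7.14 [-4.3  5.7  2.1] 29.18
1.6 7.89 [-4.6  6.4  3. ] 29.49
1.95 8.34 [-5.   6.7  3.1] 29.81
2.3 9.56 [-5.9  7.5  3.8] 30.12
2.65 10.17 [-6.1  8.2  4.4] 30.44
3.0 10.58 [-6.5  8.4  4.4] 30.76
3.35 11.48 [-7.2  9.   5. ] 31.07
hold 12.04 [-7.7  9.3  5.2] 31.16
hold 11.59 [-7.1  9.2  5.3] 31.24
hold 12.05 [-7.4  9.5  5. ] 31.32
hold 11.24 [-7.3  8.6  4.9] 31.41
hold 11.73 [-7.2  9.2  5. ] 31.49
hold 11.93 [-7.5  9.3  5. ] 31.57
hold 11.52 [-7.4  8.8  4.8] 31.66
hold 11.85 [-7.7  9.   4.7] 31.74
hold 11.53 [-7.1  9.1  5. ] 31.82
[448.48281446 -57.95753983  59.84159086]
```

```bash
python3 - <<'E'
from h import *
bias=np.load("bias.npy"); a=float(np.load("a.npy")); ex=float(np.load("ex.npy"))
goto(a,ex-5,6); F,o=ft(bias,3); print("rel",push(F,a),o["t"])
goto(a,-18,60); p=robot.observe()["tcp_pos"]
robot.servo_line([p[0],p[1],190],feed=180)
save("top","top2.png")
for n in ["empty_pocket","handle_peg","platter_axis","platter_mark"]: print(n,pin(n,"top",1))
print("green1",onplane("top",(336,228),101).round(1))
g=onplane("top",(336,228),101)[:2]; j=np.array([468.5,-322.5]); 
d=j-g  # tool x along red-green line => closing line perpendicular
for s in (1,-1): 
    q=kin.ik([*j,190],down(s*d)); print(s,None if q is None else np.round(q,2))
print(robot.observe()["t"], robot.observe()["joints"].round(2))
E
python3 -c "
import cv2
a=cv2.imread('pics/top2.png')[140:270,200:400];cv2.imwrite('pics/top2b.png',cv2.resize(a,(800,520),interpolation=cv2.INTER_CUBIC))"
```

```text
rel 0.36015057597379946 32.8583
empty_pocket [(0.63, [474.7, 9.0, 32.6])]
handle_peg []
platter_axis [(0.59, [553.1, 3.8, 24.0])]
platter_mark []
green1 [ 434.7 -236.4  101. ]
1 [-0.14  0.47  0.89  1.87 -0.43  1.01 -1.83]
-1 [ 1.26  0.56 -0.97  1.78  0.52  1.08  0.48]
34.4083 [ 1.04  0.38 -1.18  2.07  0.43  0.97  0.33]
```

View pics/top2b.png

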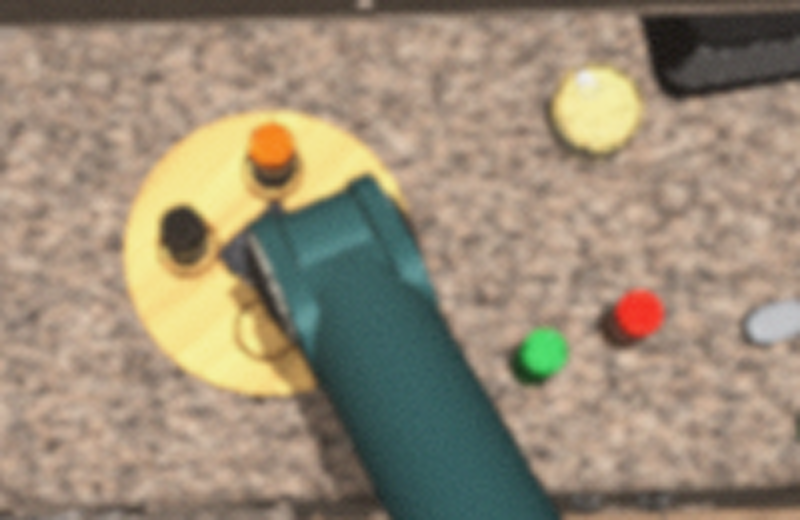

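The jars stand upright, with the red cap at about (638,315) and the near green jar at (543,353). The arm hides the handle. I move to the red jar, closing across the red–green line.

```bash
python3 - <<'E'
from h import *
j=np.array([468.5,-322.5]); g=np.array([434.7,-236.4]); d=-(j-g)
robot.movep([*j,190],down(d)); 
im=save("top","top3.png")
for n in ["empty_pocket","handle_peg","platter_axis","platter_mark"]: print(n,pin(n,"top",1))
grip(0.85,20)
c=viewer.camera_info("wrist"); im=save("wrist","w3.png")
print("wrist blob",blobs("wrist",im,"red",101,200)); print("wrist pin",pin("red_jar_mid","wrist",3))
o=robot.observe(); print(o["t"],o["tcp_pos"],o["grip_width"])
save("scene","s3.png")
for n in ["empty_pocket","handle_peg","platter_mark"]: print(n,pin(n,"scene",1))
E
python3 -c "
import cv2,numpy as np
a=cv2.resize(cv2.imread('pics/top3.png')[150:250,210:310],(400,400),interpolation=cv2.INTER_CUBIC);b=cv2.resize(cv2.imread('pics/w3.png'),(400,300));b=np.vstack([b,np.zeros((100,400,3),np.uint8)])
cv2.imwrite('pics/c3.png',np.hstack([a,b]))"
```

```text
empty_pocket [(0.95, [476.8, 9.6, 36.3])]
handle_peg [(0.75, [459.3, -75.5, 87.5])]
platter_axis [(0.96, [552.6, 1.2, 26.8])]
platter_mark [(0.63, [436.5, -95.2, 29.8])]
wrist blob [(214, [285.8, 187.8], [465.5, -303.4, 101.0])]
wrist pin [(0.94, [471.8, -325.2, 47.9])]
37.0417 [ 468.50826589 -322.48884677  190.0052606 ] 0.8530220601846349
empty_pocket [(0.6, [475.2, 7.9, 35.3])]
handle_peg [(0.57, [461.2, -73.4, 84.4])]
platter_mark [(0.85, [440.1, -97.0, 28.0])]
```

View pics/c3.png

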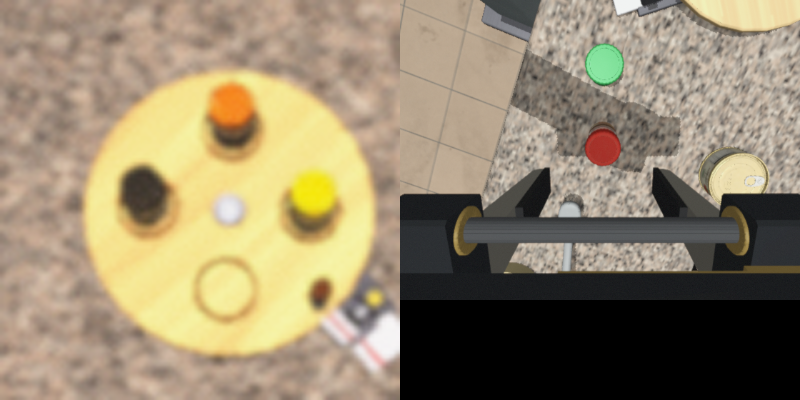

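```bash
python3 - <<'E'
from h import *
w=onplane("wrist",(284.5,207),101); print("jar wrist px",w.round(1)); print("ring top",onplane("top",(266.5,222.25),46).round(1), "tilt check")
j=np.mean([[467.8,-322.8],[472.8,-327.6],[471.8,-325.2],w[:2]],0); print(j)
if np.hypot(*(w[:2]-[470.5,-325]))<8:
    robot.servo_line([*j,46],feed=110); o=robot.observe(); print("down",o["contact_force"].round(1),o["tcp_pos"].round(1),o["t"])
    grip(0.3,18); o=robot.observe(); print("grip",o["grip_width"]*92,o["grip_force"],o["contact_force"].round(1),o["t"])
    robot.servo_line([*j,215],feed=130); o=robot.observe(); print("up",o["grip_width"]*92,o["contact_force"].round(1),o["t"])
    robot.servo_line([476.7,9.2,215],feed=150,rotation=down([0,1.])); o=robot.observe(); print("over",o["tcp_pos"].round(1),o["t"],o["grip_width"]*92)
    save("wrist","w4.png"); print(pin("empty_pocket","wrist",1),pin("red_jar","wrist",2)); save("top","top4.png")
E
```

```text
jar wrist px [ 470.3 -318.4  101. ]
ring top [471.4   6.2  46. ] tilt check
[ 470.68185259 -323.49149714]
down [-0.3 -0.2 -0.8] [ 471.2 -323.8   46.7] 38.7
grip 39.828162257270996 17.998985052108765 [0.  1.  0.7] 39.3583
up 39.674924400239085 [-0.1 -0.7 -1.6] 40.8083
over [476.7   8.7 214.9] 43.175 39.77593763374446
[(0.61, [473.6, 8.9, 36.3])] [(0.96, [437.1, -237.8, -4.7]), (0.63, [479.8, 14.3, 169.4])]
```

View pics/w4.png

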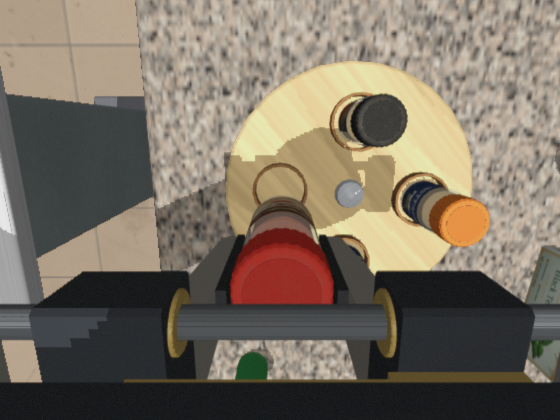

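The jar is held, with the cap at about (283,278) and the empty ring at about (280,187). The jar appears to sit a few mm along +y in the grasp. I measure that before lowering.

```bash
python3 - <<'E'
from h import *
o=robot.observe(); print(o["tcp_pos"].round(1))
print("ring",onplane("wrist",(280,187.5),46).round(1))
im=cv2.cvtColor(cv2.imread("pics/w4.png"),cv2.COLOR_BGR2RGB); hsv=cv2.cvtColor(im,cv2.COLOR_RGB2HSV)
m=((hsv[...,1]>150)&((hsv[...,0]<8)|(hsv[...,0]>172))).astype(np.uint8)
for r in range(225,310,7):
    c=np.where(m[r,200:360])[0]
    if len(c): print(r,200+c.min(),200+c.max(),im[r,283])
c=viewer.camera_info("wrist"); R=np.array(c["R"]);K=np.array(c["camera_matrix"])
for dy in (0,3,6):   # predicted cap rim for jar offsets in y
    def pr(P): q=K@(R@np.array(P)+np.array(c["t"])); return (q[:2]/q[2]).round(1)
    p=o["tcp_pos"]; x,y=p[0],p[1]+dy
    print(dy,"cap top L/R/far",pr([x-20.5,y,270]),pr([x+20.5,y,270]),pr([x,y+20.5,270]),"bottom L/R/far",pr([x-20.5,y,169]),pr([x+20.5,y,169]),pr([x,y+20.5,169]))
E
python3 -c "
import cv2
a=cv2.imread('pics/w4.png')[150:310,200:360];cv2.imwrite('pics/w4c.png',cv2.resize(a,(600,600),interpolation=cv2.INTER_CUBIC))"
```

```text
[476.7   8.9 214.9]
ring [476.1  13.9  46. ]
232 263 300 [98 22 18]
239 251 312 [100  25  20]
246 244 319 [143  36  29]
253 239 324 [161  51  42]
260 236 326 [155  44  37]
267 234 329 [153  46  39]
274 231 331 [152  46  39]
281 230 333 [151  46  39]
288 230 333 [153  47  41]
295 230 333 [151  47  38]
302 231 332 [150  44  36]
0 cap top L/R/far [226.  303.6] [332.6 303.6] [279.2 253.6] bottom L/R/far [250.1 226.8] [310.3 226.8] [280.2 197.3]
3 cap top L/R/far [225.7 296.5] [332.9 296.5] [279.2 245.9] bottom L/R/far [250.  222.5] [310.4 222.5] [280.2 192.9]
6 cap top L/R/far [225.4 289.3] [333.2 289.3] [279.2 238.2] bottom L/R/far [249.9 218.3] [310.5 218.3] [280.2 188.4]
```

View pics/w4c.png

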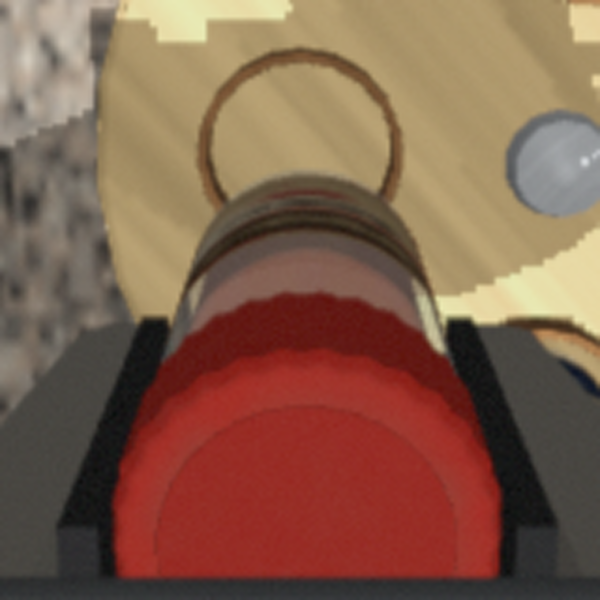

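```bash
python3 - <<'E'
from h import *
robot.servo_line([475.7,9.5,103],feed=90); o=robot.observe(); print(o["tcp_pos"].round(1),o["contact_force"].round(1),o["t"])
im=save("wrist","w5.png"); save("scene","s5.png"); print(o["contact_force"])
E
python3 -c "
import cv2,numpy as np
a=cv2.resize(cv2.imread('pics/w5.png')[130:310,190:370],(400,400),interpolation=cv2.INTER_CUBIC);b=cv2.resize(cv2.imread('pics/s5.png')[150:270,210:330],(400,400),interpolation=cv2.INTER_CUBIC)
cv2.imwrite('pics/c5.png',np.hstack([a,b]))"
```

```text
[476.2   9.5 103.5] [ 0.3  0.3 -1.7] 44.7667
[ 0.28179299  0.29946204 -1.66956733]
```

View pics/c5.png

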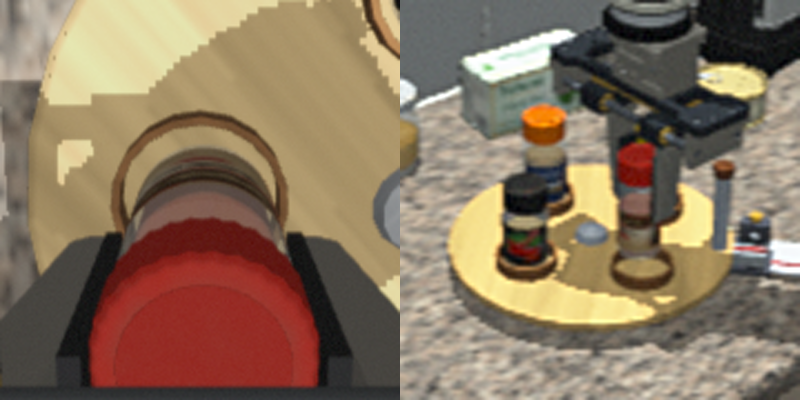

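```bash
python3 - <<'E'
from h import *
px=lambda u,v:(190+u/2.2222,130+v/2.2222)
r=onplane("wrist",px(199.5,112),46); b=onplane("wrist",px(204,148),57)
print("ring c",r[0].round(1),(r[1]-29).round(1),"jar c",b[0].round(1),(b[1]-20).round(1),(b[1]-18).round(1))
for n,x in (("ringL",onplane("wrist",px(111,195),46)),("ringR",onplane("wrist",px(288,195),46))): print(n,x.round(1))
E
```

```text
ring c 475.8 10.5 jar c 477.2 10.3 12.3
ringL [447.4  12.6  46. ]
ringR [504.2  12.6  46. ]
```

```bash
python3 - <<'E'
from h import *
x,y=474.6,9.5
robot.servo_line([x,y,100],feed=40)
b0,o=ft(np.zeros(3),4); print("bias",b0.round(2),o["t"])
robot.servo_line([x,y,84],feed=40); F,o=ft(b0,3); print(o["tcp_pos"].round(1),F.round(2),o["t"])
z=84.
while z>74:
    z-=0.8; robot.servo_line([x,y,z],feed=15); F,o=ft(b0,2); print(round(z,1),o["tcp_pos"].round(1),F.round(2))
    if np.linalg.norm(F)>2.2:
        F,o=ft(b0,4)
        if np.linalg.norm(F)>2: break
print("stop",z,F.round(2),o["t"],o["grip_width"]*92); np.save("zj.npy",[x,y,z])
E
```

```text
bias [-0.33 -0.11 -0.84] 45.1833
[474.6   9.6  84. ] [ 0.5   0.09 -0.43] 45.7833
83.2 [474.7   9.5  83.3] [0.15 0.35 0.05]
82.4 [474.6   9.5  82.4] [-0.04  0.15 -0.16]
81.6 [474.6   9.5  81.6] [ 0.56 -0.35 -0.45]
80.8 [474.6   9.5  80.8] [ 0.51 -0.15 -0.16]
80.0 [474.6   9.5  80. ] [ 0.5   0.65 -0.7 ]
79.2 [474.6   9.5  79.2] [ 0.4  -0.86  0.1 ]
78.4 [474.6   9.5  78.4] [ 0.83 -0.08  0.34]
77.6 [474.8   9.6  77.9] [-1.28 -0.59  6.  ]
stop 77.60000000000002 [-1.25  0.06  6.16] 48.1167 39.88449024256229
```

```bash
python3 - <<'E'
from h import *
x,y,z=np.load("zj.npy")
robot.servo_line([x,y,z+0.4],feed=10); F,o=ft(np.zeros(3),3); print(F.round(2))
grip(0.66,18); o=robot.observe(); print(o["grip_width"]*92,o["contact_force"].round(2),o["t"])
robot.servo_line([x,y,150],feed=70); robot.servo_line([x,y,215],feed=150); robot.movep([470,-300,260],down([0,1.]))
print(robot.observe()["t"])
save("top","top6.png"); 
for n in ["red_jar_mid","handle_peg","platter_mark","spice_yellow_mid","empty_pocket"]: print(n,pin(n,"top",2))
save("scene","s6.png"); print(pin("red_jar_mid","scene",3),pin("handle_peg","scene",1),robot.observe()["t"])
E
python3 -c "
import cv2,numpy as np
a=cv2.resize(cv2.imread('pics/top6.png')[150:250,210:310],(400,400),interpolation=cv2.INTER_CUBIC);b=cv2.resize(cv2.imread('pics/s6.png')[150:270,215:335],(400,400),interpolation=cv2.INTER_CUBIC)
cv2.imwrite('pics/c6.png',np.hstack([a,b]))"
```

```text
[0.33 0.   0.96]
60.73286072048161 [ 0.2   0.47 -0.82] 48.9083
51.8583
red_jar_mid [(0.72, [435.5, -233.0, 50.9]), (0.45, [472.1, 13.6, 83.1])]
handle_peg [(0.9, [458.7, -73.3, 85.6])]
platter_mark [(0.73, [436.5, -95.3, 28.2]), (0.16, [432.4, -88.4, 28.5])]
spice_yellow_mid [(0.48, [543.5, -74.9, 80.5])]
empty_pocket [(0.79, [474.7, 7.5, 35.4])]
[(0.73, [371.7, -503.6, 49.7]), (0.7, [474.3, 8.3, 81.1]), (0.69, [437.5, -237.9, 52.6])] [(0.82, [462.1, -75.3, 81.3])] 52.3083
```

View pics/c6.png

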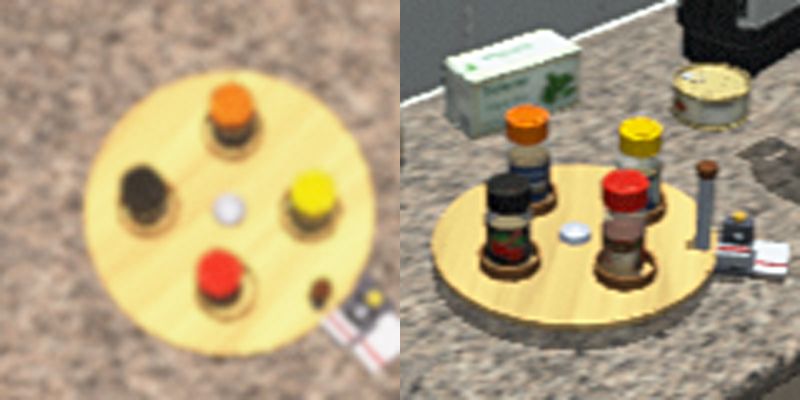

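The red jar stands upright in the pocket: its midpoint is at z ≈ 82, where it should be. The handle (crop (320,293)) and the tab at the index line haven't moved, and the other jars are upright.

```bash
python3 -c "
from h import *
print(robot.job_done())"
```

```text
the job is handed in; nothing more can be done
None
```

I handed the job in at about 52 s. The carousel was pressed home against the stop at about 12 N for 0.7 s, and the red jar stands upright in the pocket with the tab still at the index line and the other jars upright.

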